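Refit the slide cover of the bench dust extractor

ROBOT

A 6-joint arm with a two-finger parallel gripper is mounted at the origin on the work surface. World frame = base frame: x ahead of the robot, y to its left, z up, the work surface at z = 0. Lengths are in m, angles in rad, forces in N, time in s.
With the tool pointing down it reaches from about 0.275 to 1 m from the base axis. Payload 8.4 kg.
Tool frame: the origin (TCP) lies between the finger pads; the fingertips stand 8 mm ahead of it and the grasp point (between the pads) lies 11 mm behind it; z points along the fingers, x is the direction in which the jaws open and shut, and the axes are right-handed (so a half turn about z gives the same grasp; the last joint's range is limited). The gripper opens to 85 mm and grips with 20 to 120 N. Pads are 22 mm wide; open, the fingers measure 114 mm over their backs; the gripper's body (76 mm by 85 mm) begins 54 mm behind the grasp point. The pads swing forward as they close: fully open they stand 13 mm farther back than shut.
Start: joints at [-1.188, 0.353, 1.633, -0, 1.155, -0.002], TCP at [0.235, -0.579, 0.239] pointing down, gripper open.
Joint ranges: [-2.63, 2.63], [-0.92, 2.1], [0.06, 2.66], [-1.3, 4.44], [0, 2.69], [-3.02, 3.02]. Speed limits (rad/s): [2.22, 2.22, 2.79, 3.14, 3.14, 3.14].

INTERFACE

Orientations are given as a unit quaternion [w, x, y, z].
In Python, from workcell import env, vision gives the robot as it stands.
- The arm moves only by the tool jog_arm, never from a script. Its argument "commands" is a list of rows, each a list of 7 numbers: the closure, from -1 (fully open) to 1 (shut), then the shift along the tool's x, y, z as a fraction of full scale, then the turn, a rotation vector about the tool's x, y, z as a fraction of full scale. A call has 1 to 20 rows; each row is the pose to reach, as a shift and turn from the pose commanded when the call began, along the tool's axes at that moment, turning the shorter way round; what a row does not reach only later rows make up. Full scale, the value 1, is 0.2 m for a shift and 180 degrees for a turn. A row lasts 1/8 s, in which the tool goes at most 62.5 mm and 10.7 degrees, less where a joint would pass 70% of its speed; a pose out of reach is approached as far as the arm can. A call with a number of a shift or a turn outside -1 to 1 is refused whole. A call with a gripper value outside its range is refused whole. The fingers move at their own pace and stop on an object; "newtons" is the grip in N (left out, the last holds). Time passes only in rows, so rows that repeat a pose let the fingers close. It gives the time, the measured TCP pose, the force and the opening at its end, in the units of the state.
- env.read_state(): the state, without advancing time (a new reading comes with each control period).
- vision.snapshot(name): name is "side" or "top"; returns a dict with "img" (420x560x3 uint8, red, green, blue), "fovy" (degrees; the focal length in pixels is half the picture's height over the tangent of half this angle, whatever the lens; pixels are square), "cx", "cy" (the principal point, pixels), "k1" (the pictures are not rectified: a ray, as slopes to the right and down, at radius r is drawn at 1 + k1 r^2 times it, then the intrinsics apply), "extrinsics" (4x4, takes a point from camera to world coordinates). Camera axes: x right, y down, z forward; pixel columns grow to the right and rows downward; lengths in m; the calibration is good to about 2 mm. A picture is of the moment at which its call begins. There is no depth.
- env.close_job(): hands the job in, once; it reports no verdict.
The state is a dict: "clock": time; "q": joint angles; "dq": joint speeds; "effort": joint torques, N m; "eef_pos": TCP position; "eef_rot": TCP orientation; "contact_force": force on the tool from outside, world axes, zero at the start; "torque": the same for the moment, N m; "width": finger opening in m.
Only numpy, scipy, OpenCV 4.12 (cv2) and the standard library are available. Lean on these libraries where they do the work, as an engineer would, in place of code of your own. Each camera call takes 0.05 s, during which the arm holds its last target. There are 200 camera calls.

TASK

The filter of the bench dust extractor has been changed and its L-shaped slide cover still stands on its short leg, the pull flange, on the bench: tip it over its corner until it lies flat on its long leg, lowering it under control so that it does not slam down, and let go of it. Then take it by the flange that now stands up, slide the plate into the extractor's rails from their open end and push it fully home until its spring tab clicks up behind the ledge, without forcing it: by feel, as the ledge sits a little differently on every machine. Let go of it there, and leave the other things on the bench where they are.

Things in the scene. Friction and masses are not known exactly. Their poses are not given: they have to be found in the camera images.
- cover: Loose grey L-shaped slide cover, 110 long, about 170 g. Axes as fitted: x the way it slides in, z up. Origin: middle of its underside. Plate (long leg): z 0 to 8, y -33 to 33, x -55 to 50. At the start it stands on its flange: its x points straight up, its z level towards where the foot sticks out, origin 55 above the bench. Lying flat on the plate its z is up, origin at bench height.
- cover_corner (a point): Middle of the cover's outer corner edge (cover x -55, y 0, z 0), on the bench at the start. The cover tips about this edge, towards its -z side; past about 25 degrees it falls by itself, and pushed over so it slams. Let go within 18 degrees of flat it lands softly.
- cover_flange (a point): Where to pinch the cover's pull flange (short leg): cover x -50, y 0, z 32. The flange is 10 thick (x -55 to -45), 86 wide (y -43 to 43) and reaches z 50. In its inner corner at y 24 and -24 are thin webs.
- cover_tab (a joint): Bending (rad) of the cover's spring tab: 0 free, positive pressed down, at most 0.25. The tab is a tongue 22 wide in a gap in the middle of the plate's leading end, cover x 15 to 61, rooted at x 15. Passing under the ledge it bends to about 0.12, which takes a push of about 8 to 15 N, then springs back to 0.
- tab_tooth (a point): Top of the upward tooth on the cover's tab: cover x 44.7, z 13.5 when free. Behind it (at x 44) an upright catching face, ahead of it a ramp down to the nose at x 61, z 7.8.
- extractor: Bench dust extractor, white sheet steel, fixed to the bench: its x from -60 to 200, 150 wide, flat deck 72 high, fan block 117 high from x 55 on. Its +x is the way the cover slides in; z up. Origin on the bench, under the filter bay. Bay opening: x -45 to 50, y -26 to 26. The rails run along the deck at both sides of it.
- extractor_mouth (a point): Open end of the rails, at deck height: extractor x -60, y 0, z 72. Rail walls: 69 apart, flared to 77 at this end, tops 14 above the deck. Lips over the plate's edges: 10 above the deck, 55 apart, from 18 inside this end on, with a sloped lead-in from 11 to 18; before that the deck is open above.
- extractor_home (a point): Nominal place of the cover's origin when fully home: extractor x -21.5, y 0, z 72 (deck); axes of the extractor, and of the cover when fitted. The true home lies up to 5 mm before or beyond it along x, because the keeper's place differs and is not reported. Fully home the flange stays 1 to 12 mm clear of the rails' ends.
- keeper_nominal (a point): Nominal middle of the ledge's underside: extractor x 18.5, 10 above the deck. Ledge: 6 mm wide steel bar (x 15.5 to 21.5) of the keeper, a bracket clamped through slots within 5 mm of this along x. Behind the ledge the keeper has two stop lugs; the plate's leading end meets them, a hard stop, when the tooth has passed the ledge by 1 mm and has sprung up.
- hammer: Bystander: cobbler's hammer lying down, 260 long, wooden handle, steel head, head at its +x end. Origin: middle of its length, on the bench.
- glue_jar: Bystander: closed amber glass jar, 72 across, 95 tall, standing. Origin: centre of its underside.
- shoe_last: Bystander: grey plastic shoe last, 250 long, 92 tall, toe along its +x. Origin: centre of its underside.
- spool: Bystander: wooden thread spool standing on end, 52 across, 60 tall. Origin: centre of its underside.
- brush: Bystander: flat brush lying down, 200 long. Origin: centre of its underside.
- heel_lifts: Bystander: pile of three black rubber heel lifts, 69 by 62, 23 high in all. Origin: centre of its underside.

How it is judged:
On the way, in this order (a step that is already met when the one before it is completed fails the run):
1. the cover lies flat on its long leg on the bench, let go (angle between cover's own z axis and vertical below 0.08 rad and height (world z) of cover_flange above 0.02 m and height (world z) of cover between -0.004 and 0.006 m and contact force between cover and the fingers below 0.1 N and linear speed of cover below 0.02 m/s), for 0.2 s.
2. the plate has entered the rails from their open end (x of cover in the frame of extractor_home between -0.085 and -0.03 m and y of cover in the frame of extractor_home between -0.004 and 0.004 m and z of cover in the frame of extractor_home between -0.003 and 0.005 m and angle between the x axis of cover and the x axis of extractor, either way round below 0.06 rad).
3. the tab is bent down under the ledge (value of joint cover_tab above 0.08 rad and x of cover in the frame of extractor_home between -0.02 and 0.006 m and y of cover in the frame of extractor_home between -0.004 and 0.004 m and z of cover in the frame of extractor_home between -0.003 and 0.005 m and angle between the x axis of cover and the x axis of extractor, either way round below 0.06 rad).
At the end, for the whole second after the job is handed in: The cover is in the rails, between 7 mm short of and 6.5 mm beyond the nominal home along them (4 mm across, 3 mm below to 5 mm above, 0.06 rad), its tab has sprung back up behind the ledge (below 0.025 rad), it is at rest and let go (x of cover in the frame of extractor_home between -0.007 and 0.0065 m and y of cover in the frame of extractor_home between -0.004 and 0.004 m and z of cover in the frame of extractor_home between -0.003 and 0.005 m and angle between the x axis of cover and the x axis of extractor, either way round below 0.06 rad and angle between cover's own z axis and vertical below 0.06 rad and value of joint cover_tab below 0.025 rad and linear speed of cover below 0.01 m/s and contact force between cover and the fingers below 0.1 N); the robot touches nothing.
It fails at once if the cover slams down (it turns faster than 9.5 rad/s) (angular speed of cover above 9.5 rad/s).
It fails at once if the cover is forced: more than 55 N between it and the extractor (contact force between cover and extractor above 55 N).
It fails at once if another thing on the bench is moved more than 30 mm (distance of any of hammer, glue_jar, shoe_last, spool, brush, heel_lifts from where it was at the start of the episode above 0.03 m).
It also fails if it takes over 64 s, if anything falls off the work surface, if the arm or the gripper's body presses on something with over 40 N, if the wrist force passes 120 N, or if a joint passes its speed limit or range.

## Working session

There is one attempt and no reset: what is moved stays moved. The work goes in short steps, Python scripts to look and compute and a tool call to move; the robot and the scene stay as the last step left them, time stands still between calls to the robot, and variables do not carry over. Pictures are saved under pics/ and viewed, about 8 in all and at most 12, crops included, and the job is handed in when it is done.

Besides the shell and the picture viewer there is one more tool, called after "Request:" by a JSON object that holds its "api" and its "payload". jog_arm: Moves the arm, as the interface text tells. Shift numbers are shares of 0.2 m and turn numbers shares of 180 degrees, none past 1 either way. Its arguments: {"type":"object","properties":{"commands":{"type":"array","items":{"type":"array","items":{"type":"number","minimum":-1,"maximum":1}}},"newtons":{"type":"number"}},"required":["commands"]}

```bash
ls; mkdir -p pics
python3 - <<'E'
from workcell import env, vision
import cv2,numpy as np
s=env.read_state();print(s)
for n in("top","side"):
    d=vision.snapshot(n);cv2.imwrite(f"pics/{n}0.png",d["img"][:,:,::-1])
    np.savez(f"{n}0.npz",**d)
    print(n,d["fovy"],d["cx"],d["cy"],d["k1"],np.round(d["extrinsics"],4).tolist())
E
```

```text
pics
{'clock': 0.0, 'q': array([-1.18844701e+00,  3.53614164e-01,  1.63412963e+00, -3.63447189e-05,
        1.15519188e+00, -2.39435020e-03]), 'dq': array([0.00232974, 0.00100897, 0.00045641, 0.00106803, 0.00010375,
       0.00028242]), 'effort': array([-1.21512123e-03, -6.05257559e+01, -3.42072701e+01,  1.67715348e-04,
        9.65323357e-03, -6.73904282e-06]), 'eef_pos': array([ 0.2343981 , -0.57888723,  0.23858482]), 'eef_rot': array([-3.62860350e-04,  8.29257063e-01, -5.58866954e-01, -5.65272564e-04]), 'contact_force': array([ 0.13096742,  0.69562622, -1.37045833]), 'torque': array([-0.05281405, -0.01239358,  0.00948722]), 'width': 0.08532305275358246}
top 48.5973987176517 275.01700606461014 203.35566471704647 -0.0307321754744972 [[0.0113, -0.9967, 0.0807, 0.4413], [-0.9998, -0.0101, 0.0161, -0.1356], [-0.0153, -0.0809, -0.9966, 1.2818], [0.0, 0.0, 0.0, 1.0]]
side 47.86433737703383 283.7274428713221 210.773963976297 -0.15528399958833106 [[-0.7776, -0.4256, 0.4627, -0.0839], [-0.6287, 0.5368, -0.5627, 0.6591], [-0.0089, -0.7285, -0.685, 1.0219], [0.0, 0.0, 0.0, 1.0]]
```

View pics/top0.png

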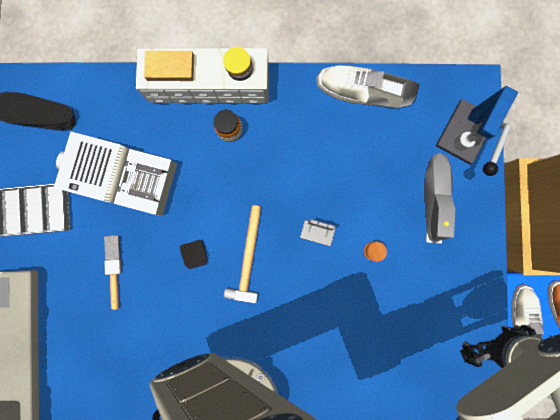

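View pics/side0.png

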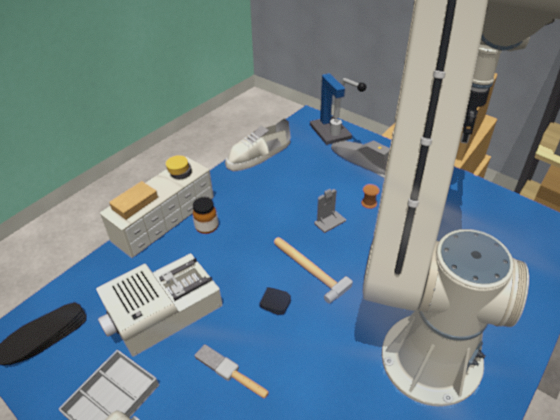

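The cover stands at top (318,231) and side (328,212). The extractor is at top (118,175), with its rails on the right end, so its +x points left in the picture. Next I'll enlarge both.

```bash
cat > h.py <<'E'
import numpy as np,cv2
def K(d):
    f=d["img"].shape[0]/2/np.tan(np.radians(float(d["fovy"]))/2)
    return f,float(d["cx"]),float(d["cy"]),float(d["k1"])
def proj(d,P):
    f,cx,cy,k=K(d);T=np.linalg.inv(d["extrinsics"]);P=np.atleast_2d(P)
    c=P@T[:3,:3].T+T[:3,3];s=c[:,:2]/c[:,2:];s=s*(1+k*(s**2).sum(1,keepdims=True))
    return s*f+[cx,cy]
def unproj(d,uv,z):
    f,cx,cy,k=K(d);s0=(np.array(uv,float)-[cx,cy])/f;s=s0.copy()
    for _ in range(20): s=s0/(1+k*(s@s))
    E=d["extrinsics"];r=E[:3,:3]@np.r_[s,1];return E[:3,3]+r*(z-E[2,3])/r[2]
def Rz(a): c,s=np.cos(a),np.sin(a);return np.array([[c,-s,0],[s,c,0],[0,0,1.]])
def crop(img,x0,y0,w,h,s): return cv2.resize(img[y0:y0+h,x0:x0+w,::-1],None,fx=s,fy=s,interpolation=cv2.INTER_CUBIC)
E
python3 - <<'E'
from h import *
t=np.load("top0.npz");s=np.load("side0.npz")
a=crop(t["img"],50,120,140,105,4);b=crop(s["img"],90,245,140,105,4)
c=crop(t["img"],290,205,60,45,8);e=crop(s["img"],300,180,60,60,8)
cv2.imwrite("pics/c1.png",a);cv2.imwrite("pics/c2.png",b)
c=crop(t["img"],290,205,50,50,8);e=crop(s["img"],305,185,50,50,8)
cv2.imwrite("pics/c3.png",np.hstack([c,e]))
E
```

```text
(no output)
```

View pics/c1.png

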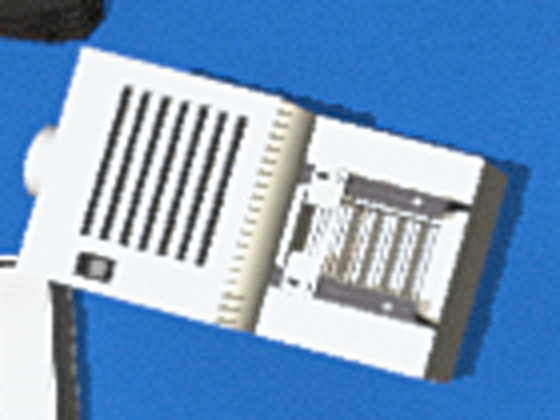

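View pics/c2.png

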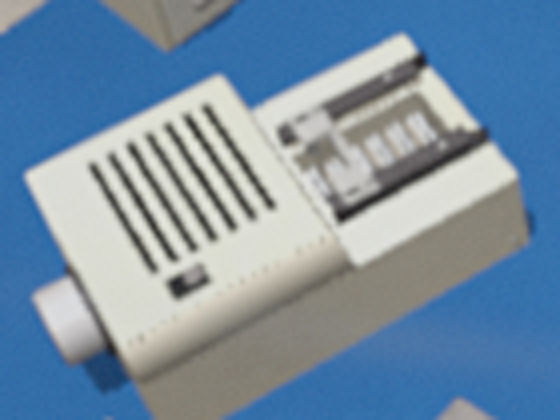

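View pics/c3.png

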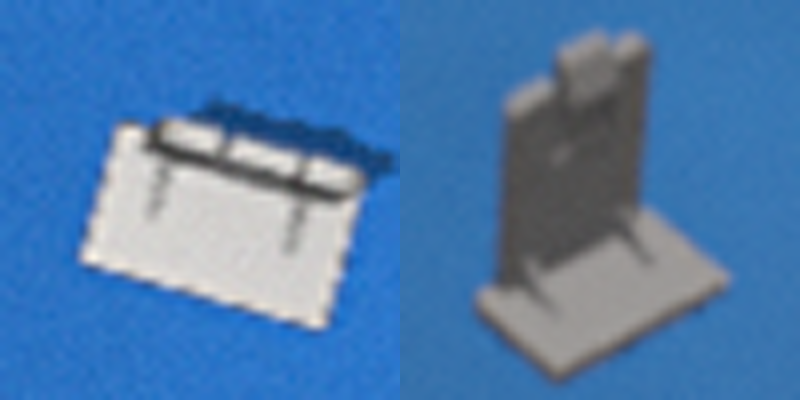

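Five pictures viewed. In the crops I can see the foot and top-edge corners of the cover, and the deck and fan-block corners of the extractor. I'll fit both poses to these.

```bash
cat > fit.py <<'E'
from h import *
from scipy.optimize import least_squares
t=np.load("top0.npz");s=np.load("side0.npz")
def px(U,x0,y0,k): return (np.array(U,float)+.5)/k-.5+[x0,y0]
def fit(obs,B,x0):
    def r(p):
        return np.concatenate([proj(d,Rz(p[2])@B@np.array(P)*1e-3+[p[0],p[1],0])[0]-uv for d,uv,P in obs])
    q=least_squares(r,x0,loss="soft_l1");print(q.x,np.degrees(q.x[2]));print(np.round(r(q.x).reshape(-1,2),1).tolist());return q.x
T=lambda u,P:(t,px(u,50,120,4),P);S=lambda u,P:(s,px(u,90,245,4),P)
ex=[T((485,158),(-60,-75,72)),T((435,378),(-60,75,72)),T((85,47),(200,-75,117)),
    S((405,33),(-60,-75,72)),S((520,178),(-60,75,72)),S((25,175),(200,-75,117)),S((150,382),(200,75,117)),S((527,240),(-60,75,0)),S((355,265),(55,75,72)),T((257,330),(55,75,72))]
print("ext");E=fit(ex,np.eye(3),[.5,.2,1.5])
# cover standing: local frame: cover x->world z ; z->dir a ; y = z x x
# columns: images of cover axes when heading (z dir) along world x at angle 0
B=np.array([[0,0,1],[0,-1,0],[1,0,0]],float)  # x->+Z, z->+X, y=-Y
C=np.array([55,0,0]) # lift origin
T=lambda u,P:(t,px(u,290,205,8),np.array(P)+C);S=lambda u,P:(s,px((u[0]-400,u[1]),305,185,8),np.array(P)+C)
def F(x,y,z): return (x,y,z)
co=[T((80,262),F(-45,-43,50)),T((327,328),F(-45,43,50)),
    S((478,295),F(-45,-43,0)),S((555,370),F(-45,-43,50)),S((732,277),F(-45,43,50)),
    T((118,122),F(-45,-43,0)),T((365,180),F(50,33,0)),T((160,118),F(50,-33,0)),S((505,103),F(50,-33,8)),S((648,38),F(50,33,0))]
for sg in (1,-1):
  c2=[(d,u,(P[0],sg*P[1],P[2])) for d,u,P in co]
  print("cover",sg);fit(c2,B,[.45,-.2,3.1])
E
python3 fit.py
```

```text
ext
[0.5943986  0.23898492 1.33130564] 76.2781942460004
[[-0.9, 0.3], [-3.5, 0.2], [-1.3, 0.7], [-0.5, -0.7], [-0.1, -1.7], [0.5, -0.8], [-6.3, -10.3], [1.1, -0.4], [1.2, -0.8], [-0.7, 1.4]]
cover 1
[ 0.45929655 -0.20713925  4.97407714] 284.99362717961753
[[22.6, -22.4], [-0.2, -0.0], [-0.5, -1.1], [-4.3, -20.7], [-0.4, -1.5], [0.1, -0.3], [-21.3, 19.9], [-2.3, 2.3], [1.4, -1.1], [4.0, 14.8]]
cover -1
[ 0.48788121 -0.23664756  2.86362694] 164.07373771424227
[[-0.5, 0.2], [-1.1, 1.0], [-0.4, -0.8], [0.2, -0.7], [-0.0, -0.7], [-0.1, 0.1], [-0.3, -0.3], [0.2, 0.0], [1.8, 0.1], [-0.4, -1.8]]
```

```bash
sed -i '/S((150,382)/s/S((150,382),(200,75,117)),//' fit.py
cat > plan.py <<'E'
from h import *
from scipy.spatial.transform import Rotation as Ro
def rows(p0,R0,poses,grip):
    for (p,R),g in zip(poses,grip):
        sh=R0.T@(p-p0)/0.2; tr=Ro.from_matrix(R0.T@R).as_rotvec()/np.pi
        print([g]+[round(float(v),3) for v in np.r_[sh,tr]])
def quat(q): return Ro.from_quat(np.r_[q[1:],q[0]]).as_matrix()
def down(xh): # tool down, tool x heading xh deg
    a=np.radians(xh);x=np.array([np.cos(a),np.sin(a),0]);z=np.array([0,0,-1.]);return np.c_[x,np.cross(z,x),z]
C=np.array([.4879,-.2366,0]);HD=np.radians(-15.93);h=np.array([np.cos(HD),np.sin(HD),0]);up=np.array([0,0,1.])
def tipR(phi,fwd=30):
    b=np.radians(fwd-phi);z=np.sin(b)*h-np.cos(b)*up;x=np.array([np.sin(HD),-np.cos(HD),0]);return np.c_[x,np.cross(z,x),z]
def tipP(phi,gx=.036,gz=.004,back=0,fwd=30,lift=0.001):
    f=np.radians(phi);cx=np.cos(f)*up+np.sin(f)*h;cz=-np.cos(f)*h+np.sin(f)*up
    return C+(gx+.055)*cx+gz*cz+tipR(phi,fwd)[:,2]*(.011-back)+lift*up
E
python3 fit.py
python3 - <<'E'
from plan import *
t=np.load("top0.npz");print("spool",unproj(t,(376,250),.06),"last",unproj(t,(440,240),.03),"hammer",unproj(t,(240,296),.02),unproj(t,(257,207),.02))
p0=np.array([.2344,-.5789,.2386]);R0=quat([0,.82926,-.55887,0])
rows(p0,R0,[(tipP(0,back=.12),tipR(0)),(tipP(0,back=0),tipR(0))],[-1,-1])
print(tipP(0,back=.12),tipP(0),tipP(76))
E
```

```text
ext
[0.59494405 0.2389841  1.32091057] 75.68260094769656
[[-0.6, 0.4], [-3.8, 0.1], [-0.8, -0.2], [-0.3, -0.8], [-0.4, -1.5], [0.4, -1.6], [0.8, -0.2], [0.7, -0.9], [-0.9, 0.9]]
cover 1
[ 0.45929655 -0.20713925  4.97407714] 284.99362717961753
[[22.6, -22.4], [-0.2, -0.0], [-0.5, -1.1], [-4.3, -20.7], [-0.4, -1.5], [0.1, -0.3], [-21.3, 19.9], [-2.3, 2.3], [1.4, -1.1], [4.0, 14.8]]
cover -1
[ 0.48788121 -0.23664756  2.86362694] 164.07373771424227
[[-0.5, 0.2], [-1.1, 1.0], [-0.4, -0.8], [0.2, -0.7], [-0.0, -0.7], [-0.1, 0.1], [-0.3, -0.3], [0.2, 0.0], [1.8, 0.1], [-0.4, -1.8]]
spool [ 0.42075242 -0.38087692  0.06      ] last [ 0.4486235  -0.55864228  0.03      ] hammer [ 0.29293907 -0.02399529  0.02      ] [ 0.53304212 -0.06627928  0.02      ]
[-1, -1.291, -1.587, 0.261, 0.16, 0.055, 0.206]
[-1, -1.106, -1.823, 0.781, 0.16, 0.055, 0.206]
[ 0.43164653 -0.22054393  0.18639677] [ 0.4893424  -0.23701169  0.08247372] [ 0.56426671 -0.25839687  0.01925483]
```

Request:
{"api": "jog_arm", "payload": {"commands": [[-1, -0.5, -0.5, 0, 0.08, 0.03, 0.1], [-1, -1, -1, 0, 0.16, 0.055, 0.206], [-1, -1, -1, 0, 0.16, 0.055, 0.206], [-1, -1, -1, 0, 0.16, 0.055, 0.206], [-1, -1, -1, 0, 0.16, 0.055, 0.206], [-1, -1, -1, 0, 0.16, 0.055, 0.206], [-1, -1, -1, 0, 0.16, 0.055, 0.206]], "newtons": 25}}

```text
clock: 0.98
eef_pos: [0.3452, -0.3195, 0.2398]
eef_rot: [0.155, -0.583, 0.771, -0.206]
contact_force: [0.4, -0.1, 0.3]
width: 0.0856
```

```bash
cat > st.py <<'E'
from plan import *
from workcell import env
s=env.read_state();p0=s["eef_pos"];R0=quat(s["eef_rot"])
print("t",round(s["clock"],2),"q",np.round(s["q"],2),"p",np.round(p0,4),"z",np.round(R0[:,2],3),"x",np.round(R0[:,0],3),"F",np.round(s["contact_force"],1),"w",round(s["width"],4))
E
python3 - <<'E'
from st import *
rows(p0,R0,[(tipP(0,back=b),tipR(0)) for b in (.12,.08,.0)],[-1]*3)
E
```

```text
t 0.97 q [-0.98 -0.07  2.25  0.58  0.63  0.45] p [ 0.3452 -0.3195  0.2398] z [ 0.48  -0.137 -0.867] x [-0.273 -0.962  0.001] F [ 0.4 -0.1  0.3] w 0.0856
[-1, -0.594, -0.11, 0.371, 0.0, -0.0, 0.001]
[-1, -0.594, -0.111, 0.571, 0.0, -0.0, 0.001]
[-1, -0.595, -0.111, 0.971, 0.0, -0.0, 0.001]
```

Request:
{"api": "jog_arm", "payload": {"commands": [[-1, -0.3, -0.06, 0.19, 0, 0, 0], [-1, -0.594, -0.11, 0.371, 0, 0, 0], [-1, -0.594, -0.11, 0.371, 0, 0, 0], [-1, -0.594, -0.11, 0.371, 0, 0, 0]]}}

```text
clock: 1.48
eef_pos: [0.4324, -0.2197, 0.1854]
eef_rot: [0.155, -0.583, 0.77, -0.205]
contact_force: [0.1, -0.3, 0.6]
width: 0.0854
```

Run:
```python
from st import *
from workcell import vision
rows(p0,R0,[(tipP(0,back=b),tipR(0)) for b in (.08,.0)],[-1]*2)
a=vision.snapshot("top")["img"];b=vision.snapshot("side")["img"]
cv2.imwrite("pics/p6.png",np.hstack([crop(a,270,180,100,100,4),crop(b,280,130,100,100,4)]))
```

```text
t 1.48 q [-0.57  0.02  2.32  0.47  0.33  0.86] p [ 0.4324 -0.2197  0.1854] z [ 0.479 -0.135 -0.868] x [-0.272 -0.962  0.   ] F [ 0.1 -0.3  0.6] w 0.0854
[-1, 0.005, -0.001, 0.194, 0.001, 0.0, 0.001]
[-1, 0.006, -0.002, 0.594, 0.001, 0.0, 0.001]
```

View pics/p6.png

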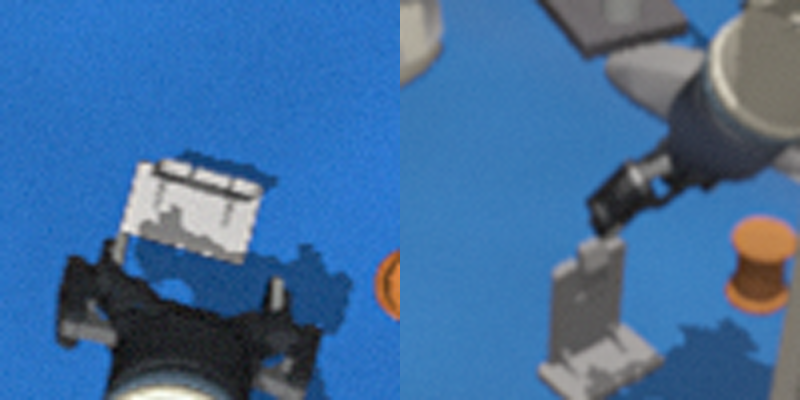

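Picture 6: the open fingers (top crop, (115,245) and (275,290)) straddle the plate evenly, so I go in and close.

Request:
{"api": "jog_arm", "payload": {"commands": [[-1, 0.005, -0.001, 0.15, 0, 0, 0], [-1, 0.005, -0.001, 0.3, 0, 0, 0], [-1, 0.005, -0.001, 0.45, 0, 0, 0], [-1, 0.005, -0.001, 0.59, 0, 0, 0], [-1, 0.005, -0.001, 0.59, 0, 0, 0], [-1, 0.005, -0.001, 0.59, 0, 0, 0]]}}

```text
clock: 2.33
eef_pos: [0.4878, -0.2388, 0.0836]
eef_rot: [0.155, -0.581, 0.772, -0.206]
contact_force: [-0.7, -0.3, -0.5]
width: 0.0854
```

Run:
```python
from st import *
print(tipP(0))
```

```text
t 2.33 q [-0.54  0.33  2.29  1.46  0.13 -0.11] p [ 0.4878 -0.2388  0.0836] z [ 0.479 -0.138 -0.867] x [-0.277 -0.961 -0.   ] F [-0.7 -0.3 -0.5] w 0.0854
[ 0.4893424  -0.23701169  0.08247372]
```

Request:
{"api": "jog_arm", "payload": {"commands": [[1, 0, 0, 0, 0, 0, 0], [1, 0, 0, 0, 0, 0, 0], [1, 0, 0, 0, 0, 0, 0], [1, 0, 0, 0, 0, 0, 0], [1, 0, 0, 0, 0, 0, 0]], "newtons": 30}}

```text
clock: 2.95
eef_pos: [0.4884, -0.2379, 0.0847]
eef_rot: [0.156, -0.582, 0.771, -0.207]
contact_force: [-1.5, -2.4, 7.0]
width: 0.065
```

Run:
```python
from st import *
# shift C so that tip arc starts at the actual TCP
import plan
d=p0-tipP(0); plan.C=plan.C+d; plan.C[2]=0.0012+0*d[2]
print(d)
ph=[4,8,12,16,20,26,32,38,44,50,56,62,68,74,78]
k=[(tipP(f,gz=.004,lift=0),tipR(f)) for f in ph]
# keep start height offset
k=[(p+[0,0,p0[2]-tipP(0,lift=0)[2]+0.001],R0@tipR(0).T@R) for p,R in k]
rows(p0,R0,k,[1]*len(k))
```

```text
t 2.95 q [-0.53  0.33  2.29  1.46  0.13 -0.11] p [ 0.4884 -0.2379  0.0847] z [ 0.481 -0.138 -0.866] x [-0.275 -0.962  0.001] F [-1.5 -2.4  7. ] w 0.065
[-0.00089938 -0.00089891  0.00224225]
[1, -0.0, -0.026, 0.011, -0.022, 0.0, 0.0]
[1, -0.0, -0.049, 0.028, -0.044, 0.0, 0.0]
[1, -0.0, -0.07, 0.047, -0.067, 0.0, 0.0]
[1, -0.0, -0.091, 0.067, -0.089, 0.0, 0.0]
[1, -0.0, -0.109, 0.089, -0.111, 0.0, 0.0]
[1, -0.0, -0.134, 0.123, -0.144, -0.0, 0.0]
[1, -0.0, -0.155, 0.16, -0.178, -0.0, 0.0]
[1, -0.0, -0.173, 0.199, -0.211, -0.0, 0.0]
[1, -0.0, -0.186, 0.24, -0.244, -0.0, 0.0]
[1, -0.0, -0.195, 0.281, -0.278, -0.0, -0.0]
[1, -0.0, -0.199, 0.324, -0.311, -0.0, -0.0]
[1, -0.0, -0.199, 0.366, -0.344, 0.0, -0.0]
[1, -0.0, -0.195, 0.409, -0.378, -0.0, -0.0]
[1, -0.0, -0.186, 0.451, -0.411, -0.0, -0.0]
[1, -0.0, -0.177, 0.478, -0.433, -0.0, 0.0]
```

Request:
{"api": "jog_arm", "payload": {"commands": [[1, 0, -0.015, 0.002, -0.011, 0, 0], [1, 0, -0.029, 0.007, -0.022, 0, 0], [1, 0, -0.04, 0.015, -0.033, 0, 0], [1, 0, -0.052, 0.024, -0.044, 0, 0], [1, 0, -0.063, 0.033, -0.056, 0, 0], [1, 0, -0.073, 0.043, -0.067, 0, 0], [1, 0, -0.073, 0.043, -0.067, 0, 0]]}}

```text
clock: 3.82
eef_pos: [0.5045, -0.2417, 0.0836]
eef_rot: [0.093, -0.595, 0.788, -0.124]
contact_force: [0.5, -0.5, -1.2]
width: 0.0647
```

Run:
```python
from st import *
print(np.degrees(np.arcsin(-R0[0,2]/np.cos(HD))), tipR(12)[:,2])
```

```text
t 3.83 q [-0.49  0.36  2.12  0.18  0.37  1.2 ] p [ 0.5045 -0.2417  0.0836] z [ 0.295 -0.084 -0.952] x [-0.273 -0.962  0.   ] F [ 0.5 -0.5 -1.2] w 0.0647
-17.858322075211365 [ 0.29715004 -0.08481365 -0.95105652]
```

Run:
```python
from st import *
import plan
d=p0-tipP(12,lift=0);print(d)
ph=[18,24,30,36,42,48,54,60,66,72,76,78]
k=[(tipP(f,lift=0)+d-[0,0,.001*i/11],R0@tipR(12).T@tipR(f)) for i,f in enumerate(ph)]
rows(p0,R0,k,[1]*len(k))
```

```text
t 3.83 q [-0.49  0.36  2.12  0.18  0.37  1.2 ] p [ 0.5045 -0.2417  0.0836] z [ 0.295 -0.084 -0.952] x [-0.273 -0.962  0.   ] F [ 0.5 -0.5 -1.2] w 0.0647
[-1.11926152e-03 -3.85660348e-05  4.23713237e-03]
[1, 0.0, -0.035, 0.024, -0.033, 0.0, 0.0]
[1, 0.0, -0.068, 0.052, -0.067, -0.0, -0.0]
[1, 0.0, -0.098, 0.083, -0.1, -0.0, 0.0]
[1, 0.0, -0.124, 0.117, -0.133, -0.0, 0.0]
[1, 0.0, -0.146, 0.153, -0.167, 0.0, 0.0]
[1, 0.0, -0.165, 0.192, -0.2, -0.0, -0.0]
[1, 0.0, -0.179, 0.232, -0.233, -0.0, -0.0]
[1, 0.0, -0.19, 0.274, -0.267, -0.0, 0.0]
[1, 0.0, -0.195, 0.317, -0.3, -0.0, 0.0]
[1, 0.0, -0.197, 0.36, -0.333, -0.0, 0.0]
[1, 0.0, -0.195, 0.389, -0.356, -0.0, 0.0]
[1, 0.0, -0.194, 0.403, -0.367, -0.0, 0.0]
```

Request:
{"api": "jog_arm", "payload": {"commands": [[1, 0, -0.035, 0.024, -0.033, 0, 0], [1, 0, -0.068, 0.052, -0.067, 0, 0], [1, 0, -0.098, 0.083, -0.1, 0, 0], [1, 0, -0.124, 0.117, -0.133, 0, 0], [1, 0, -0.146, 0.153, -0.167, 0, 0], [1, 0, -0.165, 0.192, -0.2, 0, 0], [1, 0, -0.179, 0.232, -0.233, 0, 0], [1, 0, -0.19, 0.274, -0.267, 0, 0], [1, 0, -0.195, 0.317, -0.3, 0, 0], [1, 0, -0.197, 0.36, -0.333, 0, 0], [1, 0, -0.197, 0.36, -0.333, 0, 0], [1, 0, -0.197, 0.36, -0.333, 0, 0]]}}

```text
clock: 5.32
eef_pos: [0.561, -0.2577, 0.027]
eef_rot: [-0.216, -0.563, 0.745, 0.286]
contact_force: [-0.2, 0.4, -1.2]
width: 0.0653
```

Run:
```python
from st import *
from workcell import vision
d=p0-tipP(72,lift=0);print(d,tipR(72)[:,2])
a=vision.snapshot("side")["img"];b=vision.snapshot("top")["img"]
cv2.imwrite("pics/p7.png",np.hstack([crop(a,280,160,80,80,5),crop(b,280,170,80,80,5)]))
```

```text
t 5.33 q [-0.39  0.98  1.21 -0.08  1.68  1.48] p [ 0.561  -0.2577  0.027 ] z [-0.643  0.184 -0.743] x [-0.274 -0.962 -0.001] F [-0.2  0.4 -1.2] w 0.0653
[-0.00186318  0.00027168  0.00320952] [-0.64343447  0.18365142 -0.74314483]
```

View pics/p7.png

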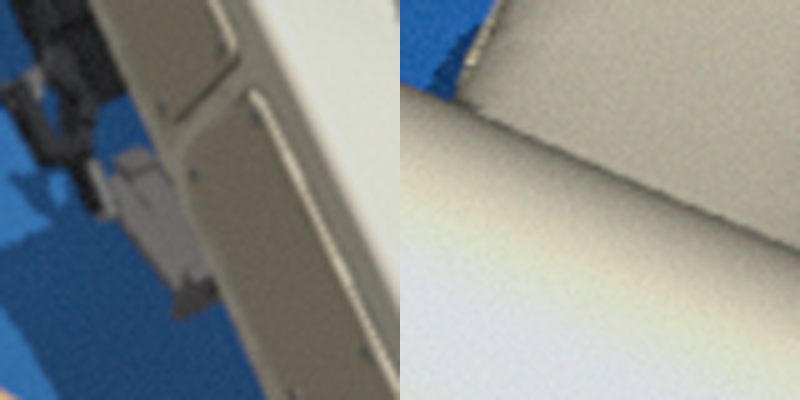

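Picture 7: the cover hangs in the fingers, nearly flat, with its flange at (190,300). I'll go a little further and lower until it touches.

Run:
```python
from st import *
d=p0-tipP(72,lift=0)
k=[(tipP(f,lift=0)+d-[0,0,l],R0@tipR(72).T@tipR(f)) for f,l in ((75,0),(78,0),(80,.0),(80,.001),(80,.002),(80,.003))]
rows(p0,R0,k,[1]*len(k))
```

```text
t 5.42 q [-0.39  0.98  1.21 -0.08  1.68  1.48] p [ 0.5614 -0.2581  0.0279] z [-0.643  0.183 -0.744] x [-0.274 -0.962 -0.   ] F [ 1.  -0.2 -1.7] w 0.0648
[1, 0.0, -0.018, 0.012, -0.017, -0.0, 0.0]
[1, 0.0, -0.035, 0.024, -0.033, -0.0, 0.0]
[1, 0.0, -0.046, 0.033, -0.044, -0.0, 0.0]
[1, 0.0, -0.05, 0.036, -0.044, -0.0, 0.0]
[1, 0.0, -0.053, 0.04, -0.044, -0.0, 0.0]
[1, 0.0, -0.057, 0.044, -0.044, -0.0, 0.0]
```

Request:
{"api": "jog_arm", "payload": {"commands": [[1, 0, -0.018, 0.012, -0.017, 0, 0], [1, 0, -0.035, 0.024, -0.033, 0, 0], [1, 0, -0.046, 0.033, -0.044, 0, 0], [1, 0, -0.05, 0.036, -0.044, 0, 0], [1, 0, -0.053, 0.04, -0.044, 0, 0], [1, 0, -0.053, 0.04, -0.044, 0, 0], [1, 0, -0.053, 0.04, -0.044, 0, 0]]}}

```text
clock: 6.3
eef_pos: [0.564, -0.2588, 0.0147]
eef_rot: [-0.254, -0.546, 0.724, 0.337]
contact_force: [0.3, 0.1, 0.1]
width: 0.0656
```

Request:
{"api": "jog_arm", "payload": {"commands": [[-1, 0, 0, 0, 0, 0, 0], [-1, 0, 0, 0, 0, 0, 0], [-1, 0, 0, 0, 0, 0, 0], [-1, 0, 0, 0, 0, 0, 0], [-1, 0, 0, -0.05, 0, 0, 0], [-1, 0, 0, -0.15, 0, 0, 0], [-1, 0, 0, -0.3, 0, 0, 0], [-1, 0, 0, -0.5, 0, 0, 0], [-1, 0, 0, -0.7, 0, 0, 0], [-1, 0, 0, -0.7, 0, 0, 0], [-1, 0, 0, -0.7, 0, 0, 0]]}}

```text
clock: 7.68
eef_pos: [0.6666, -0.288, 0.1033]
eef_rot: [-0.255, -0.546, 0.723, 0.338]
contact_force: [-0.2, 0.8, -1.1]
width: 0.0854
```

Run:
```python
from st import *
FP=np.array([.5408,-.2517,0])-.05*h+up*.3   # above flange
rows(p0,R0,[(FP,down(-15.93))],[-1])
rows(p0,R0,[(FP+[-.0,.1,0],down(-15.93))],[-1])
```

```text
t 7.67 q [-0.38  1.17  0.69 -0.09  2.15  1.46] p [ 0.6666 -0.288   0.1033] z [-0.737  0.21  -0.642] x [-0.274 -0.962 -0.   ] F [-0.2  0.8 -1.1] w 0.0854
[-1, -0.002, 1.335, 0.062, 0.217, 0.217, -0.465]
[-1, -0.483, 1.423, 0.167, 0.217, 0.217, -0.465]
```

Request:
{"api": "jog_arm", "payload": {"commands": [[-1, 0, 0.4, -0.2, 0, 0, 0], [-1, -0.2, 0.8, -0.1, 0.07, 0.07, -0.15], [-1, -0.7, 1, 0.1, 0.217, 0.217, -0.465], [-1, -0.9, 1, 0.1, 0.217, 0.217, -0.465], [-1, -0.9, 1, 0.1, 0.217, 0.217, -0.465], [-1, -0.9, 1, 0.1, 0.217, 0.217, -0.465], [-1, -0.9, 1, 0.1, 0.217, 0.217, -0.465], [-1, -0.9, 1, 0.1, 0.217, 0.217, -0.465], [-1, -0.9, 1, 0.1, 0.217, 0.217, -0.465], [-1, -0.9, 1, 0.1, 0.217, 0.217, -0.465], [-1, -0.9, 1, 0.1, 0.217, 0.217, -0.465]]}}

```text
clock: 9.05
eef_pos: [0.5755, -0.0756, 0.2437]
eef_rot: [-0.0, 0.991, -0.137, 0.0]
contact_force: [-0.6, -0.2, 0.2]
width: 0.0857
```

Run:
```python
from st import *
from workcell import vision
a=vision.snapshot("side");b=vision.snapshot("top")
np.savez("side1.npz",**a);np.savez("top1.npz",**b)
cv2.imwrite("pics/p8.png",np.hstack([crop(a["img"],280,160,80,80,5),crop(b["img"],280,170,80,80,5)]))
```

```text
t 9.05 q [-0.13  0.28  1.73  0.    1.14  0.14] p [ 0.5755 -0.0756  0.2437] z [ 0.     0.001 -1.   ] x [ 0.962 -0.272  0.   ] F [-0.6 -0.2  0.2] w 0.0857
```

View pics/p8.png

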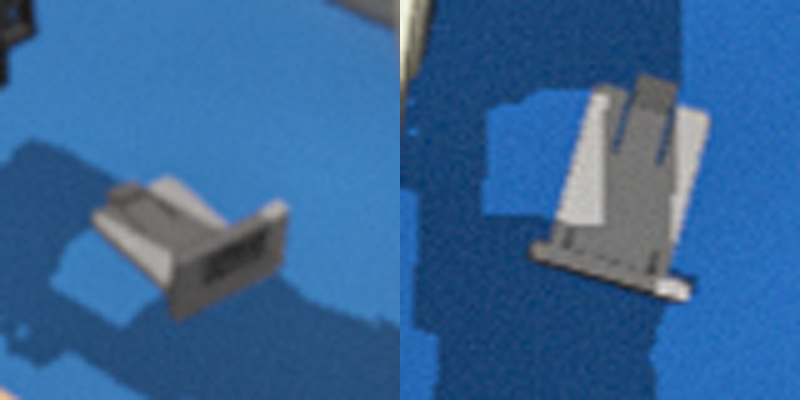

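Picture 8: the cover lies flat, with plate front corners at top-crop (598,87) and (710,113) and the flange towards the robot. I'll fit its pose and refine the extractor pose from fresh edge features.

```bash
cat > fit2.py <<'E'
from fit import *
t1=np.load("top1.npz");s1=np.load("side1.npz")
T=lambda u,P:(t1,px((u[0]-400,u[1]),280,170,5),P);S=lambda u,P:(s1,px(u,280,160,5),P)
o=[T((598,87),(50,33,8)),T((710,112),(50,-33,8)),T((532,243),(-45,43,50)),T((692,285),(-45,-43,50)),T((688,300),(-55,-43,50)),
 S((288,203),(-55,-43,50)),S((287,262),(-55,-43,0)),S((178,318),(-55,43,0)),S((173,262),(-55,43,50)),S((92,215),(50,33,8))]
print("flat");fit(o,np.eye(3),[.54,-.25,-.28])
E
python3 fit2.py | sed -n '/flat/,$p'
python3 - <<'E'
from h import *
# extractor crop larger with overlay of model at fitted pose
t=np.load("top1.npz");E=[.59494,.23898,1.3209]
im=t["img"];k=7;x0,y0,w,hh=110,145,75,75
c=crop(im,x0,y0,w,hh,k)
cv2.imwrite("pics/p9.png",c)
E
```

```text
flat
[ 0.53634708 -0.25261796 -0.2661657 ] -15.250171309781027
[[-0.8, -0.9], [-0.0, 0.6], [0.4, -0.7], [-0.2, -0.2], [-0.4, 0.4], [0.7, -0.0], [-0.2, 0.0], [0.2, 0.2], [1.9, -0.4], [-0.5, -0.9]]
```

View pics/p9.png

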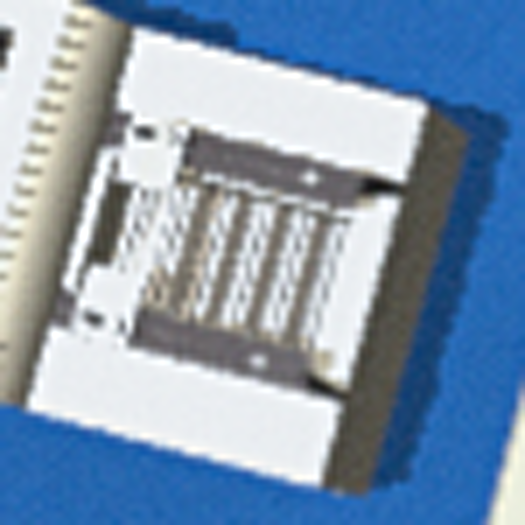

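```bash
cat > fit3.py <<'E'
from fit2 import *
T=lambda u,P:(t1,px(u,110,145,7),P);S=lambda u,P:(s,px(u,90,245,4),P)
o=[T((428,98),(-60,-75,72)),T((325,487),(-60,75,72)),T((467,135),(-60,-75,0)),T((368,495),(-60,75,0)),
 S((405,33),(-60,-75,72)),S((520,178),(-60,75,72)),S((527,240),(-60,75,0)),S((355,265),(55,75,72)),T((132,24),(55,-75,72)),T((25,408),(55,75,72))]
print("ext3");E=fit(o,np.eye(3),[.59,.24,1.32])
print("top only");fit([q for q in o if q[0] is t1],np.eye(3),[.59,.24,1.32])
E
python3 fit3.py | sed -n '/ext3/,$p'
```

```text
ext3
[0.59539227 0.23921321 1.32161947] 75.72321801971646
[[-0.6, 0.8], [-1.5, -0.1], [0.0, -0.0], [-0.6, 0.3], [-0.5, -0.8], [-0.6, -1.6], [0.6, -0.3], [0.5, -0.9], [0.4, 0.5], [-0.2, 0.0]]
top only
[0.59585002 0.23823879 1.33228137] 76.33409955472433
[[-0.4, 0.3], [-0.8, -0.4], [0.2, -0.5], [0.1, -0.0], [0.5, 0.5], [0.4, 0.1]]
```

Run:
```python
from st import *
G=np.array([.4881,-.2395,0])
rows(p0,R0,[(G+[0,0,z],down(-15.6)) for z in (.15,.06,.027)],[-1]*3)
```

```text
t 9.15 q [-0.13  0.28  1.72  0.    1.14  0.14] p [ 0.5758 -0.0758  0.2438] z [-0.001  0.    -1.   ] x [ 0.962 -0.275 -0.001] F [0.7 0.2 0.1] w 0.0853
[-1, -0.196, 0.907, 0.469, 0.0, 0.0, -0.002]
[-1, -0.195, 0.907, 0.919, 0.0, 0.0, -0.002]
[-1, -0.195, 0.907, 1.084, 0.0, 0.0, -0.002]
```

Request:
{"api": "jog_arm", "payload": {"commands": [[-1, -0.1, 0.45, 0.2, 0, 0, 0], [-1, -0.195, 0.907, 0.4, 0, 0, 0], [-1, -0.195, 0.907, 0.47, 0, 0, 0], [-1, -0.195, 0.907, 0.7, 0, 0, 0], [-1, -0.195, 0.907, 0.7, 0, 0, 0], [-1, -0.195, 0.907, 0.7, 0, 0, 0]]}}

```text
clock: 9.9
eef_pos: [0.4915, -0.239, 0.1053]
eef_rot: [-0.0, 0.99, -0.139, 0.0]
contact_force: [0.4, 0.2, -0.1]
width: 0.0849
```

Run:
```python
from st import *
G=np.array([.4881,-.2395,0])
rows(p0,R0,[(G+[0,0,z],down(-15.6)) for z in (.06,.027)],[-1]*3)
```

```text
t 9.9 q [-0.46  0.4   1.91  0.    0.83 -0.18] p [ 0.4915 -0.239   0.1053] z [ 0. -0. -1.] x [ 0.961 -0.275  0.   ] F [ 0.4  0.2 -0.1] w 0.0849
[-1, -0.015, 0.007, 0.227, -0.0, -0.0, -0.002]
[-1, -0.016, 0.007, 0.392, -0.0, -0.0, -0.002]
```

Request:
{"api": "jog_arm", "payload": {"commands": [[-1, -0.012, 0.006, 0.15, 0, 0, 0], [-1, -0.012, 0.006, 0.3, 0, 0, 0], [-1, -0.012, 0.006, 0.39, 0, 0, 0], [-1, -0.012, 0.006, 0.39, 0, 0, 0], [-0.3, -0.012, 0.006, 0.39, 0, 0, 0], [0.3, -0.012, 0.006, 0.39, 0, 0, 0], [1, -0.012, 0.006, 0.39, 0, 0, 0], [1, -0.012, 0.006, 0.39, 0, 0, 0], [1, -0.012, 0.006, 0.39, 0, 0, 0], [1, -0.012, 0.006, 0.39, 0, 0, 0], [1, -0.012, 0.006, 0.39, 0, 0, 0]], "newtons": 40}}

```text
clock: 11.28
eef_pos: [0.4884, -0.2401, 0.0268]
eef_rot: [0.0, 0.99, -0.139, 0.0]
contact_force: [-0.7, 0.8, 6.0]
width: 0.0091
```

Run:
```python
from st import *
from workcell import vision
a=vision.snapshot("side");b=vision.snapshot("top")
cv2.imwrite("pics/p10.png",np.hstack([crop(a["img"],280,160,80,80,5),crop(b["img"],280,170,80,80,5)]))
```

```text
t 11.28 q [-0.46  0.52  1.95  0.    0.67 -0.18] p [ 0.4884 -0.2401  0.0268] z [ 0.001 -0.    -1.   ] x [ 0.962 -0.274  0.001] F [-0.7  0.8  6. ] w 0.0091
```

Request:
{"api": "jog_arm", "payload": {"commands": [[1, 0, 0, -0.1, 0, 0, 0], [1, 0, 0, -0.3, 0, 0, 0], [1, 0, 0, -0.5, 0, 0, 0], [1, 0, 0, -0.65, 0, 0, -0.03], [1, 0, -0.15, -0.65, 0, 0, -0.08], [1, 0, -0.35, -0.65, 0, 0, -0.13], [1, 0, -0.55, -0.65, 0, 0, -0.18], [1, 0, -0.75, -0.65, 0, 0, -0.23], [1, 0, -0.9, -0.65, 0, 0, -0.28], [1, 0, -0.9, -0.65, 0, 0, -0.33], [1, 0, -0.9, -0.65, 0, 0, -0.38], [1, 0, -0.9, -0.65, 0, 0, -0.43], [1, 0, -0.9, -0.65, 0, 0, -0.48], [1, 0, -0.9, -0.65, 0, 0, -0.51], [1, 0, -0.9, -0.65, 0, 0, -0.51], [1, 0, -0.9, -0.65, 0, 0, -0.51]]}}

```text
clock: 13.38
eef_pos: [0.5373, -0.0668, 0.1562]
eef_rot: [-0.0, 0.789, 0.614, -0.0]
contact_force: [0.9, 0.4, -1.4]
width: 0.0095
```

```bash
cat > ex.py <<'E'
from st import *
EH=76.0;X=np.array([np.cos(np.radians(EH)),np.sin(np.radians(EH)),0]);Y=np.array([-X[1],X[0],0]);EO=np.array([.5955,.2388,0])
def T(ox,dy=0,dz=0): return EO+X*(ox-.05)+Y*(dy-.001)+up*(.072+.0268+dz)
r=p0-EO;print("origin ext x",round(r@X+.05,4),"y",round(r@Y+.001,4),"z over deck",round(p0[2]-.0988,4),"hd",np.degrees(np.arctan2(R0[1,0],R0[0,0])),"Fx,y",s["contact_force"]@X,s["contact_force"]@Y)
E
python3 - <<'E'
from ex import *
rows(p0,R0,[(T(-.135,0,.03),down(EH)),(T(-.135,0,.012),down(EH)),(T(-.103,0,.006),down(EH))],[1]*3)
E
```

```text
t 13.38 q [-0.13  0.32  1.89 -0.    0.93 -1.45] p [ 0.5373 -0.0668  0.1562] z [-0. -0. -1.] x [ 0.246  0.969 -0.   ] F [ 0.9  0.4 -1.4] w 0.0095
origin ext x -0.2606 y -0.0165 z over deck 0.0574 hd 75.75305022187493 Fx,y 0.6162287270323834 -0.7370947428591377
[1, 0.627, -0.085, 0.137, -0.0, 0.0, -0.001]
[1, 0.628, -0.085, 0.227, -0.0, 0.0, -0.001]
[1, 0.788, -0.086, 0.257, -0.0, 0.0, -0.001]
```

Request:
{"api": "jog_arm", "payload": {"commands": [[1, 0.2, -0.04, 0, 0, 0, 0], [1, 0.4, -0.085, 0.05, 0, 0, 0], [1, 0.6, -0.085, 0.15, 0, 0, 0], [1, 0.65, -0.085, 0.22, 0, 0, -0.001], [1, 0.65, -0.085, 0.22, 0, 0, -0.001], [1, 0.65, -0.085, 0.22, 0, 0, -0.001], [1, 0.65, -0.085, 0.22, 0, 0, -0.001]]}}

```text
clock: 14.25
eef_pos: [0.5531, 0.0625, 0.1131]
eef_rot: [0.0, 0.788, 0.615, 0.0]
contact_force: [-0.4, -0.1, -2.0]
width: 0.009
```

Run:
```python
from ex import *
from workcell import vision
a=vision.snapshot("side");b=vision.snapshot("top")
np.savez("side2.npz",**a);np.savez("top2.npz",**b)
cv2.imwrite("pics/p11.png",np.hstack([crop(a["img"],150,225,100,125,4),crop(b["img"],110,135,100,125,4)]))
```

```text
t 14.25 q [ 0.11  0.4   1.89 -0.    0.85 -1.22] p [0.5531 0.0625 0.1131] z [ 0.001 -0.    -1.   ] x [0.242 0.97  0.   ] F [-0.4 -0.1 -2. ] w 0.009
origin ext x -0.1313 y -0.0005 z over deck 0.0143 hd 75.97502649114635 Fx,y -0.1792889752400857 0.3858654071164495
```

View pics/p11.png

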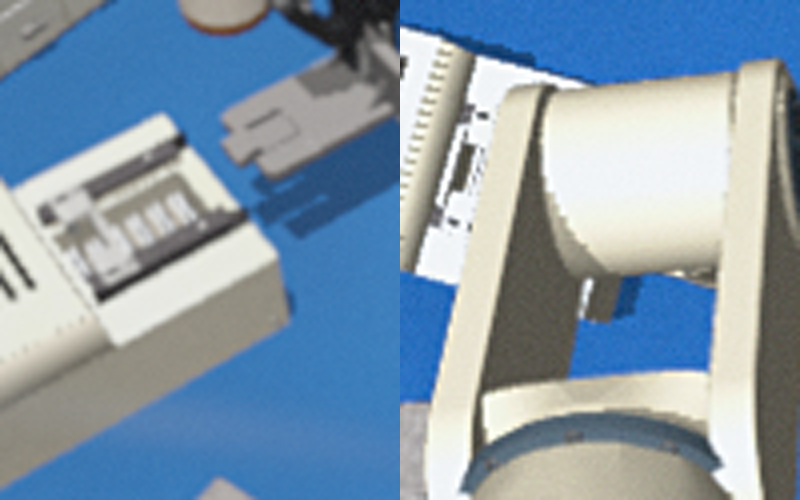

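Picture 10: the side view shows the cover level in front of the rails. Plate front corners are at (225,113) and (270,178), rail ends at (187,140) and (247,215). I'll compare their lateral middles in this same view.

Run:
```python
from ex import *
d=np.load("side2.npz")
g=lambda u,z:(lambda r:print(u,np.round([r@X*1e3,r@Y*1e3],1)))(unproj(d,(np.array(u)+.5)/4-.5+[150,225],z)-EO)
for u in((225,113),(270,178)): g(u,.094)
for u in ((187,137),(247,213)): g(u,.086)
for u in ((165,113),(290,257+0)): g(u,.072)
for u in ((100,292),(42,212)): g(u,.086)
```

```text
t 14.35 q [ 0.11  0.4   1.89 -0.    0.85 -1.22] p [0.553  0.0627 0.113 ] z [ 0.001 -0.    -1.   ] x [0.242 0.97  0.   ] F [ 0.1 -0.1 -1. ] w 0.0091
origin ext x -0.1312 y -0.0004 z over deck 0.0142 hd 75.98787003770285 Fx,y -0.11618815932247918 -0.1484852823618318
(225, 113) [-84.5 -27.6]
(270, 178) [-79.3  38. ]
(187, 137) [-56.5 -31.3]
(247, 213) [-55.4  47.6]
(165, 113) [-59.6 -71. ]
(290, 257) [-63.3  83.7]
(100, 292) [49.5 46.3]
(42, 212) [ 50.  -32.2]
```

Run:
```python
from ex import *
rows(p0,R0,[(T(-.103,.0015,.010),down(EH)),(T(-.103,.0015,.004),down(EH)),(T(-.103,.0015,.001),down(EH))],[1]*3)
```

```text
t 14.35 q [ 0.11  0.4   1.89 -0.    0.85 -1.22] p [0.553  0.0627 0.113 ] z [ 0.001 -0.    -1.   ] x [0.242 0.97  0.   ] F [ 0.1 -0.1 -1. ] w 0.0091
origin ext x -0.1312 y -0.0004 z over deck 0.0142 hd 75.98787003770285 Fx,y -0.11618815932247918 -0.1484852823618318
[1, 0.141, -0.01, 0.021, 0.0, -0.0, -0.0]
[1, 0.141, -0.01, 0.051, 0.0, -0.0, -0.0]
[1, 0.141, -0.01, 0.066, 0.0, -0.0, -0.0]
```

Request:
{"api": "jog_arm", "payload": {"commands": [[1, 0.07, -0.01, 0.02, 0, 0, 0], [1, 0.141, -0.01, 0.02, 0, 0, 0], [1, 0.141, -0.01, 0.03, 0, 0, 0], [1, 0.141, -0.01, 0.04, 0, 0, 0], [1, 0.141, -0.01, 0.05, 0, 0, 0], [1, 0.141, -0.01, 0.055, 0, 0, 0], [1, 0.141, -0.01, 0.055, 0, 0, 0]]}}

```text
clock: 15.22
eef_pos: [0.5576, 0.0911, 0.1013]
eef_rot: [0.0, 0.788, 0.616, -0.0]
contact_force: [-0.4, -0.1, -1.6]
width: 0.0096
```

```bash
python3 ex.py
```

```text
t 15.22 q [ 0.16  0.43  1.87 -0.    0.84 -1.17] p [0.5576 0.0911 0.1013] z [ 0. -0. -1.] x [ 0.241  0.97  -0.   ] F [-0.4 -0.1 -1.6] w 0.0096
origin ext x -0.1025 y 0.0021 z over deck 0.0025 hd 76.0397776485683 Fx,y -0.2492550877429863 0.39234352877061784
```

Request:
{"api": "jog_arm", "payload": {"commands": [[1, 0, 0, 0.005, 0, 0, 0], [1, 0, 0, 0.01, 0, 0, 0], [1, 0, 0, 0.01, 0, 0, 0]]}}

```text
clock: 15.6
eef_pos: [0.5576, 0.0912, 0.0994]
eef_rot: [0.0, 0.788, 0.616, 0.0]
contact_force: [-0.3, -0.4, -1.3]
width: 0.0093
```

Request:
{"api": "jog_arm", "payload": {"commands": [[1, 0, 0, 0.005, 0, 0, 0], [1, 0, 0, 0.005, 0, 0, 0], [1, 0, 0, 0.005, 0, 0, 0]]}}

```text
clock: 15.98
eef_pos: [0.5577, 0.0913, 0.0986]
eef_rot: [0.0, 0.788, 0.616, 0.0]
contact_force: [-0.4, -0.9, 1.2]
width: 0.0094
```

Request:
{"api": "jog_arm", "payload": {"commands": [[1, 0.015, 0, -0.002, 0, 0, 0], [1, 0.03, 0, -0.002, 0, 0, 0], [1, 0.045, 0, -0.002, 0, 0, 0], [1, 0.06, 0, -0.002, 0, 0, 0], [1, 0.06, 0, -0.002, 0, 0, 0]]}}

```text
clock: 16.6
eef_pos: [0.5614, 0.1032, 0.099]
eef_rot: [0.0, 0.788, 0.616, 0.001]
contact_force: [3.6, -2.1, -2.6]
width: 0.0093
```

```bash
python3 ex.py
```

```text
t 16.6 q [ 0.18  0.44  1.86 -0.    0.84 -1.15] p [0.5614 0.1032 0.099 ] z [ 0.002  0.    -1.   ] x [0.241 0.97  0.001] F [ 3.6 -2.1 -2.6] w 0.0093
origin ext x -0.0898 y 0.0013 z over deck 0.0002 hd 76.04665880770331 Fx,y -1.1919803391202144 -3.972757176986614
```

Request:
{"api": "jog_arm", "payload": {"commands": [[1, 0, 0.004, 0, 0, 0, 0], [1, 0, 0.009, 0, 0, 0, 0], [1, 0.015, 0.009, 0, 0, 0, 0], [1, 0.03, 0.009, 0, 0, 0, 0], [1, 0.03, 0.009, 0, 0, 0, 0]]}}

```text
clock: 17.23
eef_pos: [0.5636, 0.1087, 0.0987]
eef_rot: [-0.0, 0.788, 0.616, 0.0]
contact_force: [-0.3, 0.7, -0.8]
width: 0.0091
```

```bash
python3 ex.py
```

```text
t 17.23 q [ 0.19  0.45  1.86  0.    0.84 -1.14] p [0.5636 0.1087 0.0987] z [-0.  0. -1.] x [0.241 0.971 0.   ] F [-0.3  0.7 -0.8] w 0.0091
origin ext x -0.084 y 0.0005 z over deck -0.0001 hd 76.06976229481631 Fx,y 0.6191437533437254 0.4312534796564741
```

Free again. I'll keep sliding in.

Request:
{"api": "jog_arm", "payload": {"commands": [[1, 0.015, 0, 0, 0, 0, 0], [1, 0.03, 0, 0, 0, 0, 0], [1, 0.045, 0, 0, 0, 0, 0], [1, 0.06, 0, 0, 0, 0, 0], [1, 0.075, 0, 0, 0, 0, 0], [1, 0.075, 0, 0, 0, 0, 0]]}}

```text
clock: 17.98
eef_pos: [0.5674, 0.1233, 0.0988]
eef_rot: [0.0, 0.788, 0.616, 0.0]
contact_force: [-0.5, 0.7, -0.2]
width: 0.0094
```

```bash
python3 ex.py
```

```text
t 17.98 q [ 0.21  0.45  1.84  0.    0.85 -1.12] p [0.5674 0.1233 0.0988] z [ 0.  0. -1.] x [0.241 0.971 0.   ] F [-0.5  0.7 -0.2] w 0.0094
origin ext x -0.0689 y 0.0003 z over deck -0.0 hd 76.06590901186424 Fx,y 0.6095014651943614 0.6494117833131169
```

Request:
{"api": "jog_arm", "payload": {"commands": [[1, 0.02, 0, 0, 0, 0, 0], [1, 0.04, 0, 0, 0, 0, 0], [1, 0.06, 0, 0, 0, 0, 0], [1, 0.08, 0, 0, 0, 0, 0], [1, 0.1, 0, 0, 0, 0, 0], [1, 0.1, 0, 0, 0, 0, 0]]}}

```text
clock: 18.73
eef_pos: [0.5723, 0.1428, 0.0988]
eef_rot: [0.0, 0.788, 0.616, 0.0]
contact_force: [-0.5, 1.3, -1.1]
width: 0.0095
```

```bash
python3 ex.py
```

```text
t 18.73 q [ 0.24  0.47  1.82  0.    0.86 -1.09] p [0.5723 0.1428 0.0988] z [ 0.  0. -1.] x [0.241 0.971 0.   ] F [-0.5  1.3 -1.1] w 0.0095
origin ext x -0.0488 y 0.0003 z over deck 0.0 hd 76.06793627605188 Fx,y 1.0995165427878788 0.7901229451575238
```

Request:
{"api": "jog_arm", "payload": {"commands": [[1, 0.01, 0, 0, 0, 0, 0], [1, 0.02, 0, 0, 0, 0, 0], [1, 0.03, 0, 0, 0, 0, 0], [1, 0.04, 0, 0, 0, 0, 0], [1, 0.05, 0, 0, 0, 0, 0], [1, 0.06, 0, 0, 0, 0, 0], [1, 0.06, 0, 0, 0, 0, 0]]}}

```text
clock: 19.6
eef_pos: [0.5752, 0.1543, 0.0988]
eef_rot: [0.0, 0.788, 0.616, 0.0]
contact_force: [0.5, 0.5, -0.3]
width: 0.0092
```

```bash
python3 ex.py|tail -1
```

```text
origin ext x -0.037 y 0.0003 z over deck 0.0 hd 76.05676676296814 Fx,y 0.606154598033678 -0.3792643656303264
```

Request:
{"api": "jog_arm", "payload": {"commands": [[1, 0.005, 0, 0, 0, 0, 0], [1, 0.01, 0, 0, 0, 0, 0], [1, 0.015, 0, 0, 0, 0, 0], [1, 0.02, 0, 0, 0, 0, 0], [1, 0.025, 0, 0, 0, 0, 0], [1, 0.025, 0, 0, 0, 0, 0]]}}

```text
clock: 20.35
eef_pos: [0.5763, 0.1589, 0.0988]
eef_rot: [0.0, 0.788, 0.616, 0.0]
contact_force: [0.7, -0.3, 0.2]
width: 0.0097
```

```bash
python3 ex.py|tail -1
```

```text
origin ext x -0.0321 y 0.0003 z over deck 0.0 hd 76.05432551703296 Fx,y -0.10586900294547755 -0.7440056095642631
```

Request:
{"api": "jog_arm", "payload": {"commands": [[1, 0.005, 0, 0, 0, 0, 0], [1, 0.01, 0, 0, 0, 0, 0], [1, 0.015, 0, 0, 0, 0, 0], [1, 0.02, 0, 0, 0, 0, 0], [1, 0.02, 0, 0, 0, 0, 0]]}}

```text
clock: 20.98
eef_pos: [0.5772, 0.1625, 0.0988]
eef_rot: [0.0, 0.788, 0.616, -0.0]
contact_force: [-0.4, -5.8, 3.4]
width: 0.0093
```

```bash
python3 ex.py|tail -1
```

```text
origin ext x -0.0285 y 0.0003 z over deck 0.0 hd 76.05699820210005 Fx,y -5.76094357507038 -0.9938870856787886
```

Request:
{"api": "jog_arm", "payload": {"commands": [[1, 0.005, 0, 0, 0, 0, 0], [1, 0.01, 0, 0, 0, 0, 0], [1, 0.015, 0, 0, 0, 0, 0], [1, 0.015, 0, 0, 0, 0, 0]]}}

```text
clock: 21.48
eef_pos: [0.5778, 0.165, 0.0988]
eef_rot: [0.0, 0.788, 0.616, -0.0]
contact_force: [-1.3, -7.3, 3.3]
width: 0.0096
```

```bash
python3 ex.py|tail -1
```

```text
origin ext x -0.0258 y 0.0003 z over deck 0.0 hd 76.06314889410986 Fx,y -7.3934160151334885 -0.5326375080329515
```

Request:
{"api": "jog_arm", "payload": {"commands": [[1, 0.005, 0, 0, 0, 0, 0], [1, 0.01, 0, 0, 0, 0, 0], [1, 0.015, 0, 0, 0, 0, 0], [1, 0.015, 0, 0, 0, 0, 0]]}}

```text
clock: 21.98
eef_pos: [0.5784, 0.1674, 0.0989]
eef_rot: [0.001, 0.788, 0.616, -0.001]
contact_force: [-1.0, -10.4, 3.9]
width: 0.0092
```

```bash
python3 ex.py|tail -1
```

```text
origin ext x -0.0235 y 0.0004 z over deck 0.0001 hd 76.07291833325982 Fx,y -10.358317891618253 -1.513922728772513
```

Request:
{"api": "jog_arm", "payload": {"commands": [[1, 0.005, 0, 0, 0, 0, 0], [1, 0.01, 0, 0, 0, 0, 0], [1, 0.015, 0, 0, 0, 0, 0], [1, 0.015, 0, 0, 0, 0, 0]]}}

```text
clock: 22.48
eef_pos: [0.5793, 0.1709, 0.0989]
eef_rot: [0.0, 0.788, 0.616, -0.0]
contact_force: [-1.2, -6.9, 3.6]
width: 0.0091
```

```bash
python3 ex.py|tail -1
```

```text
origin ext x -0.0198 y 0.0003 z over deck 0.0001 hd 76.06252898111988 Fx,y -6.946851327530431 -0.49458501764926444
```

Request:
{"api": "jog_arm", "payload": {"commands": [[1, 0.004, 0, 0, 0, 0, 0], [1, 0.008, 0, 0, 0, 0, 0], [1, 0.012, 0, 0, 0, 0, 0], [1, 0.012, 0, 0, 0, 0, 0]]}}

```text
clock: 22.98
eef_pos: [0.5801, 0.1742, 0.0988]
eef_rot: [0.0, 0.788, 0.616, 0.0]
contact_force: [0.4, 0.8, 0.9]
width: 0.0092
```

```bash
python3 ex.py|tail -1
```

```text
origin ext x -0.0164 y 0.0003 z over deck 0.0 hd 76.0557404017462 Fx,y 0.8239065318951755 -0.1791308298130226
```

The force fell to about zero, so the tab has clicked. I'll push a little more to feel the stop.

Request:
{"api": "jog_arm", "payload": {"commands": [[1, 0.003, 0, 0, 0, 0, 0], [1, 0.006, 0, 0, 0, 0, 0], [1, 0.006, 0, 0, 0, 0, 0]]}}

```text
clock: 23.35
eef_pos: [0.58, 0.1743, 0.0988]
eef_rot: [0.0, 0.788, 0.616, -0.0]
contact_force: [-0.7, -4.3, 2.5]
width: 0.0095
```

```bash
python3 ex.py|tail -1
```

```text
origin ext x -0.0163 y 0.0004 z over deck 0.0 hd 76.05901633957261 Fx,y -4.354858372903438 -0.3611608605965101
```

Request:
{"api": "jog_arm", "payload": {"commands": [[1, 0.004, 0, 0, 0, 0, 0], [1, 0.008, 0, 0, 0, 0, 0], [1, 0.008, 0, 0, 0, 0, 0]]}}

```text
clock: 23.72
eef_pos: [0.5799, 0.1745, 0.0989]
eef_rot: [0.001, 0.788, 0.616, -0.002]
contact_force: [-2.3, -13.8, 7.1]
width: 0.01
```

```bash
python3 ex.py|tail -1
```

```text
origin ext x -0.0162 y 0.0006 z over deck 0.0001 hd 76.06732206698972 Fx,y -13.937834721118257 -1.1290742446792947
```

Hard stop: 14 N and no travel. A light tug back will check that it has caught.

Request:
{"api": "jog_arm", "payload": {"commands": [[1, -0.008, 0, 0, 0, 0, 0], [1, -0.016, 0, 0, 0, 0, 0], [1, -0.023, 0, 0, 0, 0, 0], [1, -0.03, 0, 0, 0, 0, 0], [1, -0.03, 0, 0, 0, 0, 0]]}}

```text
clock: 24.35
eef_pos: [0.5799, 0.1727, 0.0991]
eef_rot: [-0.001, 0.788, 0.616, 0.002]
contact_force: [1.9, 8.8, -1.5]
width: 0.0094
```

```bash
python3 ex.py|tail -1
```

```text
origin ext x -0.0179 y 0.0001 z over deck 0.0003 hd 76.03950696764217 Fx,y 8.999794140445012 0.2990361884204492
```

It holds against 9 N, so it has caught. I'll return to neutral, let go and lift clear.

Request:
{"api": "jog_arm", "payload": {"commands": [[1, 0.01, 0, 0, 0, 0, 0], [1, 0.018, 0, 0, 0, 0, 0], [1, 0.018, 0, 0, 0, 0, 0], [0.3, 0.018, 0, 0, 0, 0, 0], [0, 0.018, 0, 0, 0, 0, 0], [0, 0.018, 0, 0, 0, 0, 0], [0, 0.018, 0, 0, 0, 0, 0], [0, 0.018, 0, -0.1, 0, 0, 0], [0, 0.018, 0, -0.25, 0, 0, 0], [0, 0.018, 0, -0.45, 0, 0, 0], [0, -0.3, 0, -0.7, 0, 0, 0], [0, -0.6, 0, -0.8, 0, 0, 0], [0, -0.9, 0, -0.8, 0, 0, 0], [0, -1, 0, -0.8, 0, 0, 0], [0, -1, 0, -0.8, 0, 0, 0]]}}

```text
clock: 26.22
eef_pos: [0.5304, -0.0255, 0.2592]
eef_rot: [0.0, 0.789, 0.615, 0.0]
contact_force: [0.9, 1.1, -1.1]
width: 0.0427
```

Run:
```python
from st import *
from workcell import vision
a=vision.snapshot("side");b=vision.snapshot("top")
cv2.imwrite("pics/p12.png",np.hstack([crop(a["img"],100,225,100,125,4),crop(b["img"],80,125,100,125,4)]))
cv2.imwrite("pics/p13.png",np.vstack([np.hstack([cv2.resize(i[:,:,::-1],(400,300)) for i in (a["img"],b["img"])])]))
```

```text
t 26.23 q [-0.05  0.19  1.81 -0.    1.14 -1.37] p [ 0.5304 -0.0255  0.2592] z [ 0.001 -0.    -1.   ] x [ 0.244  0.97  -0.   ] F [ 0.9  1.1 -1.1] w 0.0427
```

View pics/p12.png

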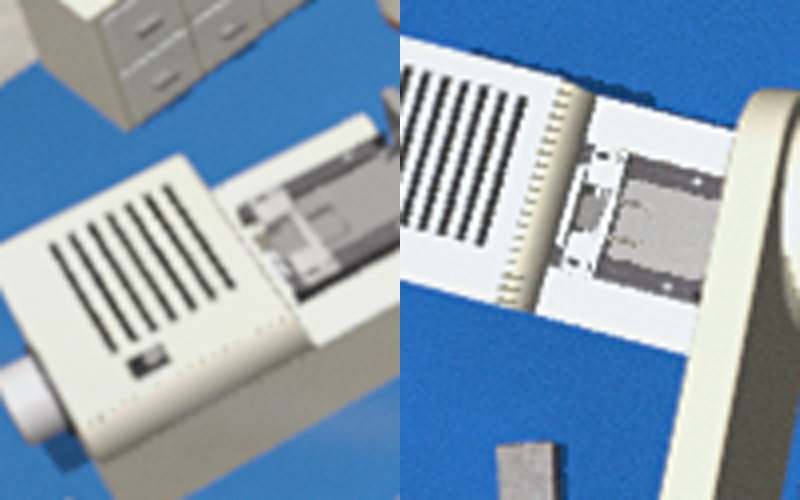

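View pics/p13.png

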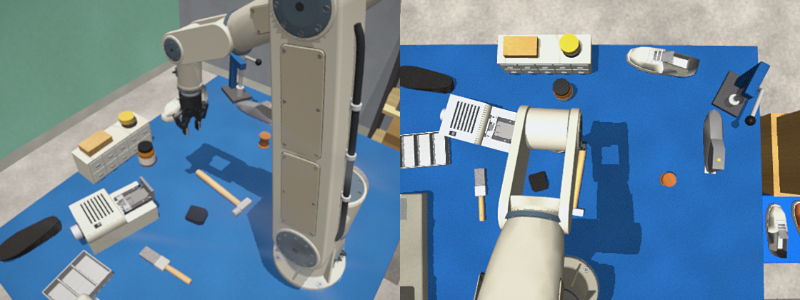

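The pictures show the plate lying in the rails, its tab nose past the ledge at (top crop) (595,212). The fingers are clear of everything, and the other things look unmoved. I'm handing in.

```bash
python3 -c "
from workcell import env
print(env.close_job())"
```

```text
the job is handed in; nothing more can be done
None
```

The cover is in the extractor's rails, clicked in behind the ledge and let go. I handed the job in at about 26 s of the 64 s allowed; it reported no verdict.

- **Tipping:** I gripped the plate by its side edges and turned it over its corner to about 10° from flat. I opened the fingers there, and a picture showed it lying flat.
- **Sliding in:** I took it by the flange and slid it into the rails. One light touch of the rail flare, about 4 N sideways, was corrected by a small sideways shift.
- **Click:** The push rose to about 10 N as the tab bent, then fell to about 0 when it clicked. After that there was a hard stop: 14 N with no travel.
- **Tug check:** A light pull back was held at 9 N after about 1.7 mm of play. I then returned to neutral, opened the fingers and lifted clear.

**Last checks:** The final pictures show the plate in the rails with its nose past the ledge. The gripper is clear of everything, and the other things on the bench look unmoved by eye; I did not measure them.

**One disagreement:** By my camera estimate the cover stopped about 5 mm beyond the nominal home. That is at the edge of the keeper's 5 mm range and inside the 6.5 mm limit, but the extractor pose is only good to about 2 mm. I relied on the hard stop and the tug instead.

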